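# Fit the return spring of a test-kit feeder

### The arm

A 6-joint arm with a two-finger parallel gripper is mounted at the origin on the work surface. World frame = base frame: x ahead of the robot, y to its left, z up, the work surface at z = 0. Lengths are in m, angles in rad, forces in N, time in s.
With the tool pointing down it reaches from about 0.35 to 0.85 m from the base axis. Payload 8.1 kg.
Tool frame: the origin (TCP) lies at the very end of the fingers, on their centre line; the grasp point (between the pads) lies 19 mm behind it; x points along the fingers, y is the direction in which the jaws open and shut, and the axes are right-handed (so a half turn about x gives the same grasp; the last joint's range is limited). The gripper opens to 93 mm and grips with 3 to 60 N. Pads are 15 mm wide; open, the fingers measure 128 mm over their backs; the gripper's body (75 mm by 188 mm) begins 65 mm behind the grasp point.
Start: joints at [1.198, 0.13, 1.488, -0, 1.523, -0.085], TCP at [0.17, 0.575, 0.219] pointing down, gripper open.
Joint ranges: [-2.96, 2.96], [-0.89, 2.26], [0.02, 2.5], [-1.34, 4.48], [0, 2.73], [-2.66, 2.66]. Speed limits (rad/s): [2.39, 2.39, 2.79, 3.14, 3.14, 3.14].

### API

Orientations are given as a rotation vector (axis times angle).
In Python, from plant import * gives the robot as it stands. The module is installed in compiled form; this text tells all that it offers.
- The arm moves only by the tool apply_moves, never from a script. Its argument "series" is a list of rows, each an object with "jaw": the gripper's target within -1 to 1 (shut at 1, half-way at 0, fully open at -1); "linear": the shift along the tool's x, y, z normalised to -1 to 1, where 1 is 0.6 m, a list of three; "roll": the turn about the tool's x normalised to -1 to 1, where 1 is 30 degrees. A call has 1 to 20 rows; each row is the pose to reach, as a shift and turn from the pose measured when the call began, along the tool's axes at that moment; what a row does not reach only later rows make up. A row lasts 1/8 s, in which the tool goes at most 62.5 mm and 10.7 degrees, less where a joint would pass 70% of its speed; a pose out of reach is approached as far as the arm can. A call with a number of a shift or a turn outside -1 to 1 is refused whole. A call with a gripper value outside its range is refused whole. The fingers move at their own pace and stop on an object; "force" is the grip in N (left out, the last holds). Time passes only in rows, so rows that repeat a pose let the fingers close. It gives the time, the measured TCP pose, the force and the opening at its end, in the units of the state.
- read_state(): the state, without advancing time (a new reading comes with each control period).
- read_camera(name): name is "side" or "top" or "wrist"; returns a dict with "pixels" (400x640x3 uint8, blue, green, red), "intrinsics" (3x3 intrinsics, pixels), "rvec" (rotation vector, rad) and "tvec" (3), from world to camera coordinates, as OpenCV has them; the wrist camera has in their place "tool_from_camera" (4x4, takes a point from camera to tool coordinates, whose origin is the TCP and whose axes are the tool frame's). Camera axes: x right, y down, z forward; pixel columns grow to the right and rows downward; lengths in m; the calibration is good to about 2 mm. A picture is of the moment at which its call begins: read the wrist's pose just before it. There is no depth.
- close_job(): hands the job in, once; it reports no verdict.
The state is a dict: "t": time; "q": joint angles; "dq": joint speeds; "joint_torque": joint torques, N m; "tool_pos": TCP position; "orientation": TCP orientation; "force": force on the tool from outside, world axes, zero at the start; "wrist_torque": the same for the moment, N m; "opening": finger opening in m.
Only numpy, scipy, OpenCV 4.12 (cv2) and the standard library are available. Lean on these libraries where they do the work, as an engineer would, in place of code of your own. Each camera call takes 0.05 s, during which the arm holds its last target. There are 200 camera calls.

### The job

The carton feeder's pusher has lost its spring. Push the spring's hook pin fully down into the hole in the pusher's tab, then stretch the spring and put its eye over the post, down under the post's head, so that the spring pulls the pusher up against the closed row of cartons. Work gently: do not force the pin or the eye and do not stretch the spring much further than the post needs; leave the other things on the table alone.

Things in the scene. Friction and masses are not known exactly. Their poses are not given: they have to be found in the camera images.
- feeder: White metal carton feeder, 320 x 125, fixed. Origin: on the table under the middle of its side rail; x (level) is the feed direction, from pusher to post, z up. Rail: 28 wide, flat level top 61 above the table, x -60 to +130 at y = 0. The carton channel beside it (y -27 to -93) is lower: carton tops 54 above the table, pusher at most 77, so fingers may straddle the spring over rail and tab. (mm)
- pusher (a joint): Grey pusher that slides in the channel behind the cartons and carries the steel tab. 0 = fully back, grows in the feed direction (m). Sliding friction about 3 N. With the carton row closed against the front stop it stands at about 0.045 and can go no further. The tab's middle is at feeder x = -0.145 + joint, y = 0.
- tab: Tab of the pusher: a grey cap holds a level steel plate, 28 x 28, 8 thick, top face 75 above the table, with an upright through hole in its middle, 7.6 in diameter (chamfer 1, open underneath). The plate has stiff play (6 N): the hole stands 2.5 to 5.7 off the tab's middle, differently each time. Origin: tab's middle, 8 under the top face; axes as the feeder. (mm)
- tab_mid (a point): Middle of the tab, level with the plate's top face: where the hole would be without play. The hole's real place, 2.5 to 5.7 from it, is not given: look or feel for it. (mm)
- post: Upright steel post on the rail, at feeder x = +100, y = 0: shank 7 in diameter, head 10 in diameter with a domed top; underside of the head 8.5, top 14.5 above the rail. Origin: centre of its foot on the rail. (mm)
- post_foot (a point): Foot of the post, on its axis, level with the rail's top (61 above the table). (mm)
- spring: Loose steel tension spring, 171 long, about 0.1 kg: coils 16 in diameter between two black end blocks. Lengthens but does not bend. Stands on pin tip and eye. Origin: pin tip; x along it to the eye, z up. Pin to eye: 150 slack, about 190 in use. Pulls 3 N at once plus 0.15 N per mm (10 N in use). Ruined beyond 235. (mm)
- hook_end (a point): Centre of the hook-end block (38 long, 14 wide, 24 high; grasp across the 14), 11 from the pin's axis along the spring, 26 above the pin's tip. The pin, 6 in diameter, steel, points down from this block, 14 of it free below the block. Fully home in the hole, the block's underside rests on the tab. (mm)
- pin_tip (a point): Tip of the hook pin, on its axis.
- eye_end (a point): Centre of the eye-end block (34 long, 14 wide, 24 high; grasp across the 14), 26 above the underside of the eye. The eye's centre lies 43.5 beyond it along the spring. (mm)
- eye (a point): Centre of the eye: a flat level ring of 5 mm steel wire, 14 inside and 25 outside diameter, held by a neck from the end block; 2.5 above its underside. With the pin home and the eye resting on the rail the spring is level. (mm)
- pump_bottle: White pump bottle, 62 in diameter, 184 high, a bystander. Origin: centre of its underside. (mm)
- tube_rack: White rack with clear blue-capped tubes, 80 x 160, 96 high, a bystander. Origin: centre of its underside. (mm)
- swab_box: Cardboard box, 90 x 130 x 50 high, a bystander. Origin: centre of its underside. (mm)

How it is judged:
On the way, in this order (a step that is already met when the one before it is completed fails the run):
1. the pin is fully in the tab's hole while the eye is not yet on the post (z of pin_tip in the frame of tab_mid below -0.0115 m and horizontal distance between pin_tip and tab_mid below 0.009 m and horizontal distance between eye and post_foot above 0.015 m), for 0.2 s.
2. the eye is over the post, under its head, with the pin still in the hole (z of pin_tip in the frame of tab_mid below -0.008 m and horizontal distance between pin_tip and tab_mid below 0.009 m and z of eye in the frame of post_foot below 0.007 m and horizontal distance between eye and post_foot below 0.0065 m), for 0.2 s.
At the end, for the whole second after the job is handed in: Pin in the tab's hole (tip right through: 8 mm or more below the tab's top, within 9 mm of the tab's middle), eye under the post's head (centre within 6.5 mm of the axis, under 7 mm above the rail), spring longer than 180 mm, pusher at 0.040 to 0.050 against the row; spring released, all at rest (all of step 2 and value of joint pusher between 0.04 and 0.05 m and distance between pin_tip and eye above 0.18 m and contact force between spring and the fingers below 0.1 N and linear speed of each of spring, tab below 0.02 m/s); the robot touches nothing.
It fails at once if the spring is stretched beyond 235 mm (distance between pin_tip and eye above 0.235 m).
It fails at once if the spring is forced against the tab with more than 30 N (contact force between spring and tab above 30 N).
It fails at once if the spring is forced against the post with more than 30 N (contact force between spring and post above 30 N).
It fails at once if a bystander (bottle, tube rack, box) is moved by more than 20 mm (distance of any of pump_bottle, tube_rack, swab_box from where it was at the start of the episode above 0.02 m).
It also fails if it takes over 72 s, if anything falls off the work surface, if the arm or the gripper's body presses on something with over 40 N, if the wrist force passes 120 N, or if a joint passes its speed limit or range.

## Working session

There is one attempt and no reset: what is moved stays moved. The work goes in short steps, Python scripts to look and compute and a tool call to move; the robot and the scene stay as the last step left them, time stands still between calls to the robot, and variables do not carry over. Pictures are saved under pics/ and viewed, about 8 in all and at most 12, crops included, and the job is handed in when it is done.

Besides the shell and the picture viewer there is one more tool, called in YAML: its name, and indented under it one key for each argument. apply_moves: Moves the arm, as the interface text tells. Its arguments: {"type":"object","properties":{"series":{"type":"array"},"force":{"type":"number"}},"required":["series"]}

```bash
mkdir -p pics
cat > h.py <<'E'
from plant import *
import numpy as np, cv2
from scipy.spatial.transform import Rotation as R
def cam(name, save=None):
    s=read_state(); c=read_camera(name); K=np.array(c["intrinsics"]).reshape(3,3)
    if name=="wrist":
        T=np.array(c["tool_from_camera"]).reshape(4,4); Rt=R.from_rotvec(s["orientation"]).as_matrix()
        Rwc=Rt@T[:3,:3]; o=Rt@T[:3,3]+np.array(s["tool_pos"])
    else:
        Rc=R.from_rotvec(np.array(c["rvec"]).ravel()).as_matrix(); Rwc=Rc.T; o=-Rc.T@np.array(c["tvec"]).ravel()
    if save: cv2.imwrite("pics/"+save+".png",c["pixels"]); np.savez("pics/"+save+".npz",K=K,R=Rwc,o=o)
    return c["pixels"],K,Rwc,o
def ld(n):
    z=np.load("pics/"+n+".npz"); return cv2.imread("pics/"+n+".png"),z["K"],z["R"],z["o"]
def ray(c,uv):
    d=c[2]@np.linalg.inv(c[1])@np.array([uv[0],uv[1],1.]); return c[3],d/np.linalg.norm(d)
def onz(c,uv,z):
    o,d=ray(c,uv); return o+d*(z-o[2])/d[2]
def proj(c,p):
    q=c[1]@(c[2].T@(np.array(p)-c[3])); return q[:2]/q[2]
def tri(c1,u1,c2,u2):
    o1,d1=ray(c1,u1);o2,d2=ray(c2,u2)
    t=np.linalg.lstsq(np.c_[d1,-d2],o2-o1,rcond=None)[0]; a=o1+t[0]*d1;b=o2+t[1]*d2
    return (a+b)/2,np.linalg.norm(a-b)
E
python3 - <<'E'
from h import *
s=read_state(); print(s)
for n in("top","side","wrist"):
    c=cam(n,n+"0"); print(n,c[3],c[2][:,2],c[1][0,0])
E
```

```text
{'t': 0.0, 'q': array([ 1.19762518e+00,  1.31126957e-01,  1.48924651e+00,  4.65115380e-06,
        1.52298851e+00, -8.53862725e-02]), 'dq': array([-2.81825108e-07, -1.32562298e-03, -9.03418507e-04,  2.26317484e-04,
        1.78099393e-03,  2.09263605e-03]), 'joint_torque': array([-5.36686439e-04, -5.59826517e+01, -4.91767931e+01,  7.68032949e-02,
        3.47847235e-02, -1.85806493e-04]), 'tool_pos': array([0.17006529, 0.57482065, 0.21762587]), 'orientation': array([ 0.22454115,  1.55937433, -0.22725383]), 'force': array([ 1.01063869,  0.20840142, -0.28343965]), 'wrist_torque': array([-0.04083939,  0.0374216 ,  0.01142003]), 'opening': 0.09297243937869776}
top [0.27877617 0.01109491 1.32747664] [ 0.15426971  0.01109829 -0.98796644] 407.78749031236265
side [-0.03951352 -0.76503887  0.87815371] [ 0.41679048  0.63465661 -0.65076622] 407.7690273459753
wrist [0.09776684 0.59657176 0.38458348] [ 0.25950944 -0.08038461 -0.9623893 ] 290.98606844389593
```

View pics/top0.png

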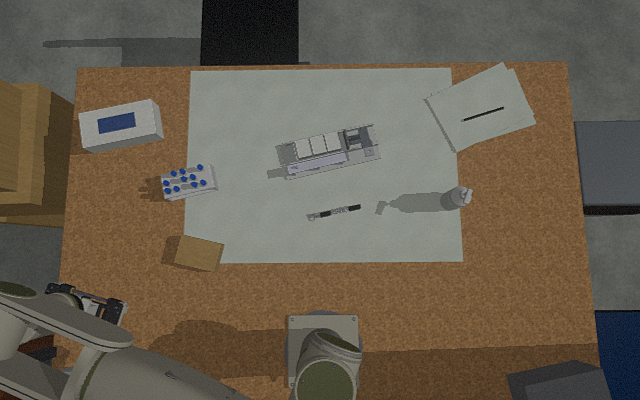

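View pics/side0.png

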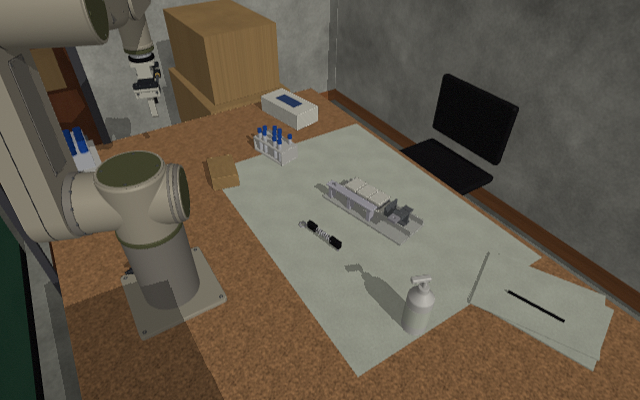

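Top view: the spring lies at (307–362, 203–220) with its eye to the left. The feeder is at (275–380, 125–178), with the pusher on its right and the post to the left. I'll enlarge both views.

Run:
```python
from h import *
a=ld("top0")[0][118:224,268:388]; b=ld("side0")[0][170:255,295:430]
a=cv2.resize(a,None,fx=5,fy=5,interpolation=cv2.INTER_CUBIC); b=cv2.resize(b,None,fx=5,fy=5,interpolation=cv2.INTER_CUBIC)
cv2.imwrite("pics/ca.png",a); cv2.imwrite("pics/cb.png",b)
t=ld("top0")
# rough mapping
for uv in [(309,217),(359,207)]: print(onz(t,uv,.026))
for uv in [(285,172),(378,152)]: print(onz(t,uv,.061))
```

```text
[0.41202939 0.03988436 0.026     ]
[ 0.44274994 -0.12093315  0.026     ]
[0.55256889 0.11437569 0.061     ]
[ 0.61450678 -0.18240855  0.061     ]
```

View pics/ca.png

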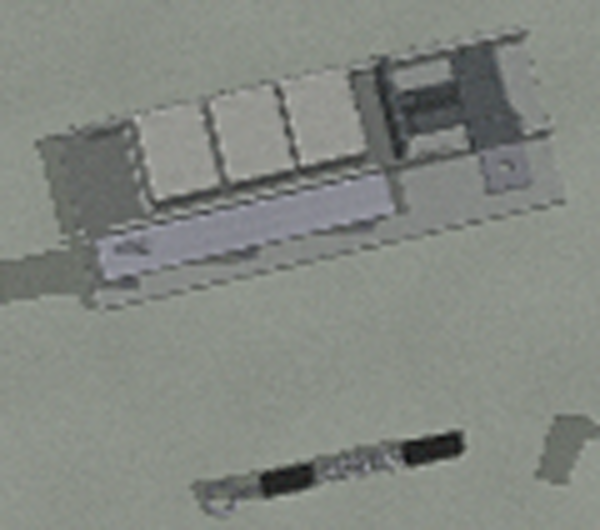

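View pics/cb.png

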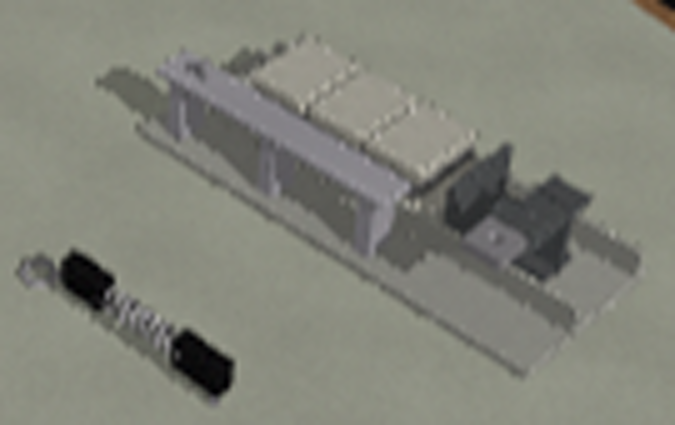

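The eye is at crop (215,495), the eye block at (287,480) and the hook block at (433,446). The rail's top face spans (101,260) to (391,193), with the post near (130,247) and the tab plate at (506,168). Next I'll compute frames from these.

```bash
cat >> h.py <<'E'
def goto(p=None, along=None, s=None):
    """row numbers to bring TCP to p with jaw axis perpendicular to world dir 'along' """
    s=s or read_state(); M=R.from_rotvec(s["orientation"]).as_matrix(); tp=np.array(s["tool_pos"])
    d=np.zeros(3) if p is None else M.T@(np.array(p)-tp)
    roll=0
    if along is not None:
        a=M.T@np.r_[along[:2],0]; roll=np.degrees(np.arctan2(a[2],a[1]))-90
        roll=(roll+90)%180-90
    print("tcp",tp.round(4),"linear",(d/.6).round(4),"mm",(d*1e3).round(1),"roll",round(roll/30,3),"deg",round(roll,2),"t",s["t"])
E
python3 - <<'E'
from h import *
t=ld("top0"); sd=ld("side0")
P=lambda u,v:(268+u/5-.4,118+v/5-.4)
a=onz(t,P(101,260),.061); b=onz(t,P(391,193),.061); u=(a-b)/np.linalg.norm(a-b)
print("rail",a,b,np.linalg.norm(a-b),"u",u, "origin",b+u*.06)
print("tab",onz(t,P(506,168),.075), "post",onz(t,P(130,245),.07))
im=t[0].max(2).astype(int)
m=(im<60).astype(np.uint8); m[:195]=0;m[225:]=0;m[:,:300]=0;m[:,370:]=0
n,l,st,c=cv2.connectedComponentsWithStats(m)
print(st,c)
for k in range(1,n):
    if st[k,4]>20: print(k,onz(t,c[k],.036))
print("eye",onz(t,P(215,495),.003))
s=read_state(); print(R.from_rotvec(s["orientation"]).as_matrix().round(4))
c=read_camera("wrist"); print(np.array(c["tool_from_camera"]).round(4))
goto([.42,-.03,.22],u)
E
```

```text
rail [0.56026058 0.1054905  0.061     ] [ 0.60190869 -0.07950908  0.061     ] 0.18962966131197537 u [-0.21962867  0.97558354  0.        ] origin [ 0.58873097 -0.02097407  0.061     ]
tab [ 0.61372719 -0.15137107  0.075     ] post [0.56774444 0.08650288 0.07      ]
[[     0      0    640    400 255905]
 [   348    205     12      6     50]
 [   320    211     11      6     45]] [[319.49237412 199.4960161 ]
 [353.7        207.3       ]
 [324.86666667 213.48888889]]
1 [ 0.44069135 -0.10302603  0.036     ]
2 [ 0.42174462 -0.01091301  0.036     ]
eye [0.41564444 0.03516559 0.003     ]
[[-5.000e-04  2.839e-01  9.589e-01]
 [-1.300e-03  9.589e-01 -2.839e-01]
 [-1.000e+00 -1.400e-03 -1.000e-04]]
[[ 1.900e-03 -2.718e-01  9.624e-01 -1.669e-01]
 [ 1.000e+00  5.000e-04 -1.800e-03  0.000e+00]
 [ 0.000e+00  9.624e-01  2.718e-01 -7.550e-02]
 [ 0.000e+00  0.000e+00  0.000e+00  1.000e+00]]
tcp [0.1702 0.575  0.218 ] linear [-0.0025 -0.8487  0.6855] mm [  -1.5 -509.2  411.3] roll 2.027 deg 60.82 t 0.2
```

apply_moves:
  series:
    - {"jaw": -1,"linear": [0,-0.88,0.685],"roll": 1}
    - {"jaw": -1,"linear": [0,-0.88,0.685],"roll": 1}
    - {"jaw": -1,"linear": [0,-0.88,0.685],"roll": 1}
    - {"jaw": -1,"linear": [0,-0.88,0.685],"roll": 1}
    - {"jaw": -1,"linear": [0,-0.88,0.685],"roll": 1}
    - {"jaw": -1,"linear": [0,-0.88,0.685],"roll": 1}
    - {"jaw": -1,"linear": [0,-0.88,0.685],"roll": 1}
    - {"jaw": -1,"linear": [0,-0.88,0.685],"roll": 1}
    - {"jaw": -1,"linear": [0,-0.88,0.685],"roll": 1}
    - {"jaw": -1,"linear": [0,-0.88,0.685],"roll": 1}
    - {"jaw": -1,"linear": [0,-0.88,0.685],"roll": 1}
    - {"jaw": -1,"linear": [0,-0.88,0.685],"roll": 1}
    - {"jaw": -1,"linear": [0,-0.88,0.685],"roll": 1}
    - {"jaw": -1,"linear": [0,-0.88,0.685],"roll": 1}

```text
t: 1.95
tool_pos: [0.4142, -0.0469, 0.2185]
orientation: [0.632, 1.477, -0.634]
force: [0.4, 0.3, -0.3]
opening: 0.0932
```

```bash
python3 -c "
from h import *
goto([.612,-.10,.20],[-.2196,.9756])"
```

```text
tcp [ 0.4142 -0.0469  0.2185] linear [0.0309 0.1778 0.2914] mm [ 18.5 106.7 174.8] roll 1.03 deg 30.91 t 1.95
```

apply_moves:
  series:
    - {"jaw": -1,"linear": [0.1,0.121,0.355],"roll": 1}
    - {"jaw": -1,"linear": [0.1,0.121,0.355],"roll": 1}
    - {"jaw": -1,"linear": [0.147,0.121,0.355],"roll": 1}
    - {"jaw": -1,"linear": [0.147,0.121,0.355],"roll": 1}
    - {"jaw": -1,"linear": [0.147,0.121,0.355],"roll": 1}
    - {"jaw": -1,"linear": [0.147,0.121,0.355],"roll": 1}
    - {"jaw": -1,"linear": [0.147,0.121,0.355],"roll": 1}

```text
t: 2.82
tool_pos: [0.6142, -0.1504, 0.133]
orientation: [1.031, 1.309, -1.031]
force: [-0.4, -0.1, -0.7]
opening: 0.0931
```

```bash
python3 -c "
from h import *
c=cam('wrist','w1')
print(read_state()['tool_pos'],R.from_rotvec(read_state()['orientation']).as_matrix().round(3))
print(proj(c,[.6137,-.1514,.075]))"
```

```text
[ 0.61423383 -0.15059167  0.13320858] [[ 0.004  0.972  0.236]
 [-0.002  0.236 -0.972]
 [-1.     0.003  0.003]]
[315.10007084 216.07229999]
```

View pics/w1.png

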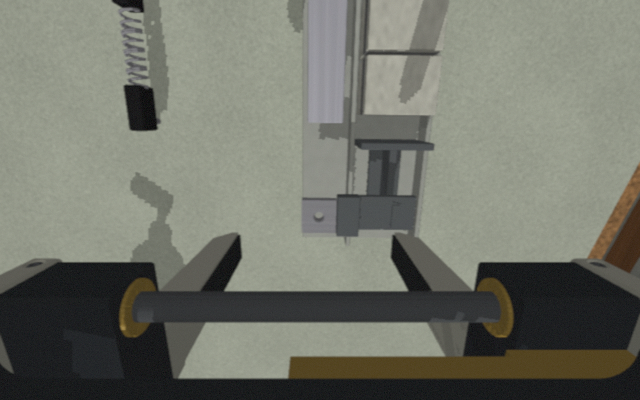

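The wrist view shows the hole at about (319,216) in the tab plate (302–337, 198–234). The rail's end is at (307–343, 123) and the hook block at (125–157, 86–130).

Run:
```python
from h import *
c=ld("w1"); g=cv2.cvtColor(c[0],cv2.COLOR_BGR2GRAY)
print(g[206:228,306:334])
w=g[209:224,311:328]; m=(w<w.max()*0+ (int(w.min())+int(np.percentile(w,80)))//2)
ys,xs=np.nonzero(m); uv=(311+xs.mean(),209+ys.mean()); print("hole",uv,m.sum(),onz(c,uv,.075))
b=c[0][:,:,0].astype(int)-c[0][:,:,1]
for r in (20,60,100):
    e=np.nonzero(b[r,295:360]>5)[0]+295; print(r,e.min(),e.max(),onz(c,(e.min()-.5,r),.061),onz(c,(e.max()+.5,r),.061))
col=b[100:140,325]; print(col)
```

```text
[[123 122 123 122 122 123 120 122 124 123 121 122 122 121 120 120 121 122
  121 121 120 119 121 118 120 122 122 122]
 [123 122 122 122 123 122 122 121 122 123 121 120 122 122 121 123 119 122
  121 120 121 123 120 120 121 122 122 122]
 [124 124 125 124 124 124 125 122 125 122 123 122 124 122 122 123 121 122
  124 124 123 122 123 123 123 122 123 122]
 [125 125 126 123 121 125 122 126 123 124 124 122 122 127 121 123 123 125
  122 125 122 124 122 124 123 123 124 125]
 [124 123 123 125 123 123 124 124 124 124 122 124 125 125 125 125 125 126
  123 122 125 121 123 125 125 124 123 123]
 [124 124 123 124 124 124 124 125 125 125 125 126 129 127 126 126 126 125
  125 122 125 123 124 125 123 123 124 125]
 [123 125 124 124 122 123 124 124 123 125 130 135 138 138 136 131 127 124
  123 124 124 123 124 125 122 124 123 123]
 [123 124 123 124 123 123 124 121 121 127 137 141 142 142 141 138 132 125
  121 122 122 125 124 123 122 125 122 122]
 [123 125 124 123 123 124 123 119 123 132 139 142 142 140 141 141 136 125
  123 121 121 123 121 122 123 121 122 123]
 [124 121 122 124 121 124 120 112 112 128 142 1
[... 1258 characters left out ...]
125 124 122 126 123 124 125 124 124 123 122 123 123 123
  124 123 124 123 124 122 123 123 122 125]
 [126 126 125 127 126 125 128 125 125 125 126 124 123 125 126 123 123 123
  125 125 124 126 126 124 124 125 126 124]]
hole (np.float64(318.25), np.float64(218.86111111111111)) 36 [ 0.61676944 -0.15313133  0.075     ]
20 311 342 [ 0.57627243 -0.01125052  0.061     ] [ 0.59877815 -0.00576822  0.061     ]
60 309 344 [ 0.58093317 -0.03731879  0.061     ] [ 0.60713039 -0.0309408   0.061     ]
100 309 342 [ 0.58743594 -0.06489143  0.061     ] [ 0.61306668 -0.05865507  0.061     ]
[ 4  6  6  5  6  5  5  6  5  7  5  5  7  5  6  7  8  6  7  7  6  7  5  0
 -6 -8 -6 -6 -5 -4 -5 -5 -6 -5 -6 -3 -7 -6 -8 -9]
```

apply_moves:
  series:
    - {"jaw": -1,"linear": [0,-0.263,-0.127],"roll": 0}
    - {"jaw": -1,"linear": [0,-0.263,-0.127],"roll": 0}
    - {"jaw": -1,"linear": [0,-0.263,-0.127],"roll": 0}
    - {"jaw": -1,"linear": [0.06,-0.263,-0.127],"roll": 0}
    - {"jaw": -1,"linear": [0.06,-0.263,-0.127],"roll": 0}
    - {"jaw": -1,"linear": [0.06,-0.263,-0.127],"roll": 0}

```text
t: 3.62
tool_pos: [0.4438, -0.114, 0.0981]
orientation: [1.032, 1.307, -1.03]
force: [-0.2, -0.3, 0.0]
opening: 0.0927
```

Run:
```python
from h import *
c=ld("w1"); print("hole",onz(c,(318.4,217),.075),"railend",onz(c,(325.5,122.7),.061))
c=cam("wrist","w2"); print(read_state()['tool_pos'])
m=(c[0].max(2)<50).astype(np.uint8); m[250:]=0
n,l,st,ce=cv2.connectedComponentsWithStats(m)
for k in range(1,n):
    if st[k,4]>200: print(st[k],ce[k],onz(c,ce[k],.036))
```

```text
hole [ 0.6165049  -0.15154122  0.075     ] railend [ 0.60441954 -0.07825593  0.061     ]
[ 0.44412987 -0.1141683   0.09820588]
[313  53  19  50 847] [321.82054309  77.29161747] [ 0.42337581 -0.01154178  0.036     ]
[310 177  16  48 691] [317.45730825 200.87264834] [ 0.44255828 -0.10323371  0.036     ]
```

View pics/w2.png

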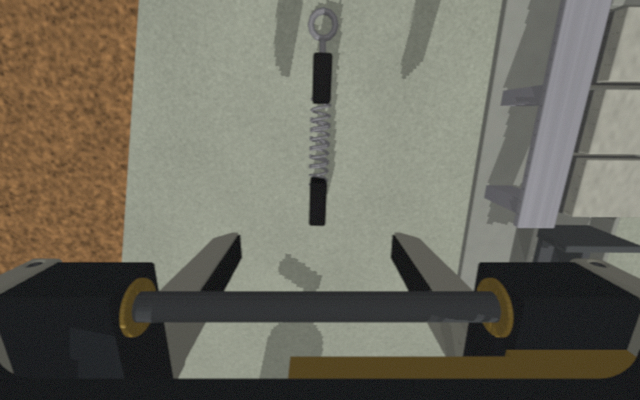

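The wrist view shows the hook block at (310–326, 177–224), the eye block at (313–332, 53–103) and the eye ring at (323,24). The spring lies nearly parallel to the tool.

Run:
```python
from h import *
c=ld("w2"); g=c[0].max(2)
for r in (180,190,200,210,220,222,223,224,225,226): 
    e=np.nonzero(g[r,300:340]<60)[0]+300; print(r,(e.min(),e.max()) if len(e) else None)
print(g[215:230,314:322].mean(1))
eye=onz(c,(322.7,23.7),.0025)
rear=onz(c,(317.3,224.7),.038)
hc=onz(c,(317.5,200.9),.036)
v=eye-rear; v[2]=0; L=np.linalg.norm(v); v/=L
print("eye",eye,"rear",rear,"L (158)",L,"dir",v,np.degrees(np.arctan2(v[1],v[0])))
pin=rear+.008*v; blk=pin+.011*v; print("pin",pin[:2],"blk",blk[:2],hc)
goto([blk[0],blk[1],.017],v)
```

```text
180 (np.int64(311), np.int64(325))
190 (np.int64(311), np.int64(325))
200 (np.int64(310), np.int64(325))
210 (np.int64(310), np.int64(324))
220 (np.int64(310), np.int64(324))
222 (np.int64(310), np.int64(324))
223 (np.int64(310), np.int64(324))
224 (np.int64(311), np.int64(323))
225 None
226 None
[ 29.     29.25   28.875  27.25   29.5    29.     30.     29.5    29.375
  30.375  75.5   134.5   154.375 155.375 155.75 ]
eye [0.41421955 0.03122064 0.0025    ] rear [ 0.44717257 -0.12269425  0.038     ] L (158) 0.15740296646443522 dir [-0.20935449  0.97783981  0.        ] 102.08452655650318
pin [ 0.44549773 -0.11487153] blk [ 0.44319483 -0.10411529] [ 0.44259773 -0.10324809  0.036     ]
tcp [ 0.4441 -0.1142  0.0982] linear [ 0.1353  0.0018 -0.0172] mm [ 81.2   1.1 -10.3] roll 0.053 deg 1.59 t 3.675
```

apply_moves:
  series:
    - {"jaw": -1,"linear": [0.06,0.002,-0.017],"roll": 0.053}
    - {"jaw": -1,"linear": [0.12,0.002,-0.017],"roll": 0.053}
    - {"jaw": -1,"linear": [0.136,0.002,-0.017],"roll": 0.053}
    - {"jaw": -1,"linear": [0.136,0.002,-0.017],"roll": 0.053}
    - {"jaw": -1,"linear": [0.136,0.002,-0.017],"roll": 0.053}
  force: 40

```text
t: 4.3
tool_pos: [0.4448, -0.1048, 0.0183]
orientation: [1.053, 1.293, -1.049]
force: [-0.6, 0.7, 1.2]
opening: 0.0932
```

apply_moves:
  series:
    - {"jaw": 1,"linear": [0,0,0],"roll": 0}
    - {"jaw": 1,"linear": [0,0,0],"roll": 0}
    - {"jaw": 1,"linear": [0,0,0],"roll": 0}
    - {"jaw": 1,"linear": [0,0,0],"roll": 0}
    - {"jaw": 1,"linear": [0,0,0],"roll": 0}
    - {"jaw": 1,"linear": [0,0,0],"roll": 0}
  force: 40

```text
t: 5.05
tool_pos: [0.4447, -0.1047, 0.0182]
orientation: [1.053, 1.293, -1.05]
force: [1.7, -0.0, -1.1]
opening: 0.0378
```

Run:
```python
from h import *
s=read_state(); print(s['tool_pos'],s['force'],s['opening'])
M=R.from_rotvec(s["orientation"]).as_matrix(); print(M.round(4))
print("pin in tool",M.T@(np.array([.44550,-.11487,0])-s['tool_pos']))
```

```text
[ 0.44472934 -0.10474494  0.01820823] [ 1.71433122 -0.01219398 -1.13259612] 0.03776072938591222
[[ 0.0077  0.9778  0.2092]
 [-0.0036  0.2093 -0.9779]
 [-1.      0.0067  0.0051]]
pin in tool [ 0.01824971 -0.00148809  0.00996916]
```

apply_moves:
  series:
    - {"jaw": 1,"linear": [0,0,0],"roll": 0}
    - {"jaw": 1,"linear": [0,0,0],"roll": 0}
    - {"jaw": 1,"linear": [0,0,0],"roll": 0}
    - {"jaw": 1,"linear": [0,0,0],"roll": 0}
    - {"jaw": 1,"linear": [0,0,0],"roll": 0}
    - {"jaw": 1,"linear": [0,0,0],"roll": 0}
  force: 40

```text
t: 5.8
tool_pos: [0.4447, -0.1047, 0.0182]
orientation: [1.053, 1.293, -1.05]
force: [-0.2, 0.5, -0.7]
opening: 0.0137
```

Run:
```python
from h import *
c=cam("wrist","w3"); s=read_state(); print(s['tool_pos'],s['force'],s['opening'])
M=R.from_rotvec(s["orientation"]).as_matrix(); print(M.round(4))
m=(c[0].max(2)<50).astype(np.uint8); m[250:]=0
n,l,st,ce=cv2.connectedComponentsWithStats(m)
for k in range(1,n):
    if st[k,4]>200: print(st[k],ce[k],onz(c,ce[k],.036), M.T@(onz(c,ce[k],.036)-s['tool_pos']))
```

```text
[ 0.44470142 -0.1047442   0.0181952 ] [-0.09565869  0.01570288 -0.30318782] 0.013858858231476163
[[ 0.0076  0.9778  0.2092]
 [-0.0036  0.2092 -0.9779]
 [-1.      0.0067  0.0051]]
[ 302   36   29   78 2126] [316.16603951  73.52775165] [ 0.42448461 -0.01068115  0.036     ] [-1.82944772e-02  3.19679064e-05 -9.61191890e-02]
[302 219  29  31 748] [315.86497326 235.53208556] [ 0.4415775  -0.09126745  0.036     ] [-0.01787615 -0.00011568 -0.01374126]
```

apply_moves:
  series:
    - {"jaw": 1,"linear": [-0.05,0,0],"roll": 0}
    - {"jaw": 1,"linear": [-0.15,0,0],"roll": 0}
    - {"jaw": 1,"linear": [-0.2,0.05,0.02],"roll": 0}
    - {"jaw": 1,"linear": [-0.2,0.13,0.06],"roll": 0}
    - {"jaw": 1,"linear": [-0.2,0.2,0.09],"roll": 0}
    - {"jaw": 1,"linear": [-0.19,0.2645,0.12],"roll": 0}
    - {"jaw": 1,"linear": [-0.15,0.2645,0.12],"roll": 0}
    - {"jaw": 1,"linear": [-0.147,0.2645,0.12],"roll": 0}
    - {"jaw": 1,"linear": [-0.147,0.2645,0.12],"roll": 0}
    - {"jaw": 1,"linear": [-0.147,0.2645,0.12],"roll": 0}
  force: 40

```text
t: 7.1
tool_pos: [0.6147, -0.1418, 0.1093]
orientation: [1.053, 1.291, -1.049]
force: [0.5, -0.7, -1.6]
opening: 0.0136
```

Run:
```python
from h import *
for n in("top","side","wrist"): cam(n,n+"4")
s=read_state(); print(s['tool_pos'],s['force'],s['opening'])
M=R.from_rotvec(s["orientation"]).as_matrix(); tip=s['tool_pos']+M@[.0182,0,.010]; print("tip",tip)
sd=ld("side4"); print("side px tip",proj(sd,tip),"hole",proj(sd,[.6165,-.1515,.075]))
t=ld("top4"); print("top px tip",proj(t,tip))
u=np.array(proj(sd,tip)).astype(int)
a=cv2.resize(sd[0][u[1]-50:u[1]+30,u[0]-80:u[0]+40],None,fx=6,fy=6,interpolation=cv2.INTER_CUBIC)
cv2.imwrite("pics/c4.png",a); print("origin",u[0]-80,u[1]-50)
c=ld("wrist4")
m=(c[0].max(2)<50).astype(np.uint8); m[250:]=0
n,l,st,ce=cv2.connectedComponentsWithStats(m)
for k in range(1,n):
    if st[k,4]>200: print(st[k],ce[k])
```

```text
[ 0.61468407 -0.14172764  0.10903981] [ 0.42678746  0.35238222 -1.2379834 ] 0.013861434554800257
tip [ 0.61694561 -0.15158     0.09089989]
side px tip [394.96718431 213.39001591] hole [394.12653864 217.48146355]
top px tip [369.45927938 148.8657749 ]
origin 314 163
[ 303   36   28   78 2096] [316.23473282  73.84064885]
[302 219  29  31 748] [315.7526738  235.54010695]
```

View pics/c4.png

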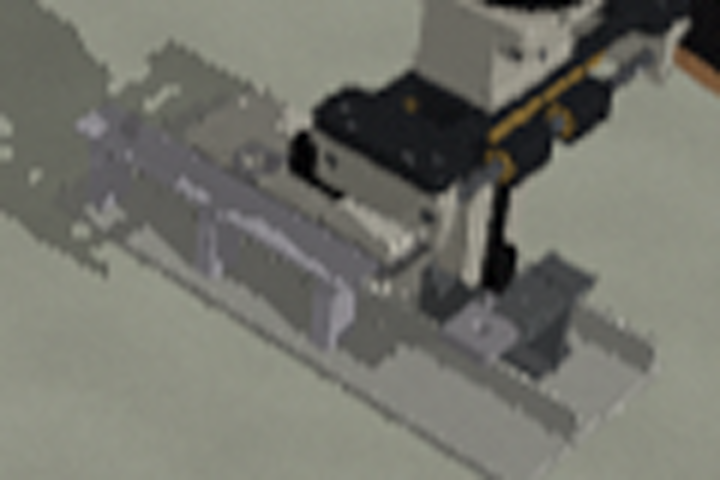

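The side crop shows the hook block held over the tab. The hole is at crop (484,327), which matches its projection (481,327). The tip is about 0.4 mm from the hole in plan, so I'll lower it gently.

apply_moves:
  series:
    - {"jaw": 1,"linear": [0.01,-0.0007,0],"roll": 0}
    - {"jaw": 1,"linear": [0.018,-0.0007,0],"roll": 0}
    - {"jaw": 1,"linear": [0.022,-0.0007,0],"roll": 0}
    - {"jaw": 1,"linear": [0.024,-0.0007,0],"roll": 0}
    - {"jaw": 1,"linear": [0.026,-0.0007,0],"roll": 0}
    - {"jaw": 1,"linear": [0.0275,-0.0007,0],"roll": 0}
    - {"jaw": 1,"linear": [0.029,-0.0007,0],"roll": 0}
  force: 40

```text
t: 8.12
tool_pos: [0.6147, -0.142, 0.0925]
orientation: [1.053, 1.291, -1.048]
force: [-2.4, 0.6, 6.2]
opening: 0.0135
```

Run:
```python
from h import *
s=read_state();M=R.from_rotvec(s["orientation"]).as_matrix(); print(s['force'],s['tool_pos']+M@[.0182,0,.010])
```

```text
[-2.41882631  0.58126921  6.17572608] [ 0.61702155 -0.15185975  0.07431546]
```

apply_moves:
  series:
    - {"jaw": 1,"linear": [0,-0.0007,0],"roll": 0}
    - {"jaw": 1,"linear": [0,-0.0013,0],"roll": 0}
    - {"jaw": 1,"linear": [0.001,-0.0018,0],"roll": 0}
    - {"jaw": 1,"linear": [0.002,-0.0018,0],"roll": 0}
  force: 40

```text
t: 8.62
tool_pos: [0.6145, -0.1422, 0.0923]
orientation: [1.054, 1.289, -1.047]
force: [-1.0, 2.7, 8.1]
opening: 0.0141
```

Run:
```python
from h import *
s=read_state();M=R.from_rotvec(s["orientation"]).as_matrix(); print(s['force'],s['tool_pos']+M@[.0182,0,.010])
```

```text
[-0.99116512  2.69576604  8.07520324] [ 0.61683146 -0.15202904  0.07419188]
```

apply_moves:
  series:
    - {"jaw": 1,"linear": [0,-0.0005,-0.0008],"roll": 0}
    - {"jaw": 1,"linear": [0,-0.001,-0.0014],"roll": 0}
    - {"jaw": 1,"linear": [0.001,-0.001,-0.0014],"roll": 0}
    - {"jaw": 1,"linear": [0.003,-0.001,-0.0014],"roll": 0}
  force: 40

```text
t: 9.12
tool_pos: [0.6146, -0.1419, 0.0919]
orientation: [1.054, 1.287, -1.046]
force: [-0.9, 0.1, 14.0]
opening: 0.0133
```

Run:
```python
from h import *
s=read_state();M=R.from_rotvec(s["orientation"]).as_matrix(); print(s['force'],s['tool_pos']+M@[.0182,0,.010])
```

```text
[-0.91668974  0.13534088 14.04965804] [ 0.61689874 -0.151758    0.07374008]
```

apply_moves:
  series:
    - {"jaw": 1,"linear": [-0.004,-0.0005,-0.0012],"roll": 0}
    - {"jaw": 1,"linear": [-0.004,-0.0005,-0.0012],"roll": 0}
    - {"jaw": 1,"linear": [-0.004,-0.0005,-0.0012],"roll": 0}
  force: 40

```text
t: 9.5
tool_pos: [0.6134, -0.1411, 0.0933]
orientation: [1.054, 1.289, -1.047]
force: [0.5, -0.4, -0.7]
opening: 0.0138
```

Run:
```python
from h import *
s=read_state();M=R.from_rotvec(s["orientation"]).as_matrix(); tip=s['tool_pos']+M@[.0182,0,.0103];print(s['force'],s['tool_pos'],tip, (M.T@(np.array([.6165,-.1515,.075])-tip)*1e3).round(2)); print(M.round(4))
```

```text
[ 0.54262407 -0.37128735 -0.72753641] [ 0.61344265 -0.14106495  0.09334053] [ 0.61582069 -0.15122492  0.07521733] [0.23 0.6  0.41]
[[ 0.0123  0.9778  0.2092]
 [-0.0048  0.2093 -0.9778]
 [-0.9999  0.011   0.0073]]
```

apply_moves:
  series:
    - {"jaw": 1,"linear": [0.001,0.0005,0.0002],"roll": 0}
    - {"jaw": 1,"linear": [0.0025,0.0005,0.0002],"roll": 0}
    - {"jaw": 1,"linear": [0.004,0.0005,0.0002],"roll": 0}
    - {"jaw": 1,"linear": [0.005,0.0005,0.0002],"roll": 0}
  force: 40

```text
t: 10.0
tool_pos: [0.6139, -0.1408, 0.0904]
orientation: [1.054, 1.289, -1.047]
force: [-0.1, 3.1, 1.4]
opening: 0.0139
```

```bash
cat > st.py <<'E'
from h import *
s=read_state();M=R.from_rotvec(s["orientation"]).as_matrix(); tip=s['tool_pos']+M@[.0182,0,.0103];print(s['t'],"F",s['force'].round(2),"tq",s['wrist_torque'].round(2),"tcp",s['tool_pos'].round(4),"tip",tip.round(4),"to hole",(M.T@(np.array([.6165,-.1515,.075])-tip)*1e3).round(2),s['opening'])
E
python3 st.py
```

```text
10.0 F [-0.15  3.14  1.4 ] tq [ 0.39 -0.06  0.06] tcp [ 0.6139 -0.1408  0.0904] tip [ 0.6163 -0.1509  0.0723] to hole [-2.7   0.09  0.6 ] 0.013911713188390804
```

The pin has entered the hole, with the tip 2.7 mm below the tab's top and low vertical force. I'll continue down.

apply_moves:
  series:
    - {"jaw": 1,"linear": [0.001,0,-0.0007],"roll": 0}
    - {"jaw": 1,"linear": [0.003,0,-0.0007],"roll": 0}
    - {"jaw": 1,"linear": [0.005,0,-0.0007],"roll": 0}
    - {"jaw": 1,"linear": [0.007,0,-0.0007],"roll": 0}
    - {"jaw": 1,"linear": [0.008,0,-0.0007],"roll": 0}
  force: 40

```text
t: 10.62
tool_pos: [0.6138, -0.1405, 0.0854]
orientation: [1.054, 1.289, -1.047]
force: [0.6, 0.8, -0.8]
opening: 0.0139
```

```bash
python3 st.py
```

```text
10.625 F [ 0.58  0.79 -0.78] tq [-0.    0.01  0.06] tcp [ 0.6138 -0.1405  0.0854] tip [ 0.6162 -0.1506  0.0673] to hole [-7.67  0.2   0.99] 0.013875981363948598
```

apply_moves:
  series:
    - {"jaw": 1,"linear": [0.002,0,0],"roll": 0}
    - {"jaw": 1,"linear": [0.004,0,0],"roll": 0}
    - {"jaw": 1,"linear": [0.006,0,0],"roll": 0}
    - {"jaw": 1,"linear": [0.0075,0,0],"roll": 0}
    - {"jaw": 1,"linear": [0.009,0,0],"roll": 0}
    - {"jaw": 1,"linear": [0.01,0,0],"roll": 0}
  force: 40

```text
t: 11.38
tool_pos: [0.6139, -0.1405, 0.0794]
orientation: [1.054, 1.289, -1.047]
force: [0.5, 1.2, -0.1]
opening: 0.0137
```

```bash
python3 st.py
```

```text
11.375 F [ 0.5   1.19 -0.12] tq [0.03 0.04 0.01] tcp [ 0.6139 -0.1405  0.0794] tip [ 0.6163 -0.1506  0.0612] to hole [-13.74   0.19   1.  ] 0.013714945521945696
```

apply_moves:
  series:
    - {"jaw": 1,"linear": [0.001,0,0],"roll": 0}
    - {"jaw": 1,"linear": [0.002,0,0],"roll": 0}
    - {"jaw": 1,"linear": [0.002,0,0],"roll": 0}
    - {"jaw": 1,"linear": [0.002,0,0],"roll": 0}
  force: 40

```text
t: 11.88
tool_pos: [0.614, -0.1405, 0.0791]
orientation: [1.054, 1.289, -1.047]
force: [-3.5, 2.4, 6.6]
opening: 0.0137
```

```bash
python3 st.py
```

```text
11.875 F [-3.55  2.37  6.58] tq [ 0.25  0.67 -0.02] tcp [ 0.614  -0.1405  0.0791] tip [ 0.6163 -0.1507  0.061 ] to hole [-14.03   0.14   0.91] 0.01370261576670407
```

apply_moves:
  series:
    - {"jaw": 0.3,"linear": [0,0,0],"roll": 0}
    - {"jaw": 0.3,"linear": [0,0,0],"roll": 0}
    - {"jaw": 0.3,"linear": [0,0,0],"roll": 0}
    - {"jaw": 0.3,"linear": [0,0,0],"roll": 0}
    - {"jaw": 0.3,"linear": [-0.03,0,0],"roll": 0}
    - {"jaw": 0,"linear": [-0.07,0,0],"roll": 0}
    - {"jaw": -0.3,"linear": [-0.1,0,0],"roll": 0}
    - {"jaw": -0.5,"linear": [-0.1,0,-0.08],"roll": 0}
    - {"jaw": -0.5,"linear": [-0.1,0,-0.16],"roll": 0}
    - {"jaw": -0.5,"linear": [-0.1,0,-0.16],"roll": 0}
    - {"jaw": -0.5,"linear": [-0.1,0,-0.16],"roll": 0}
  force: 40

```text
t: 13.25
tool_pos: [0.5935, -0.0466, 0.1393]
orientation: [1.053, 1.288, -1.046]
force: [0.4, -0.5, -0.4]
opening: 0.0695
```

Run:
```python
from h import *
c=cam("wrist","w5"); s=read_state(); print(s['tool_pos'],s['opening'])
```

```text
[ 0.59357751 -0.04714473  0.13911448] 0.06945988180573129
```

View pics/w5.png

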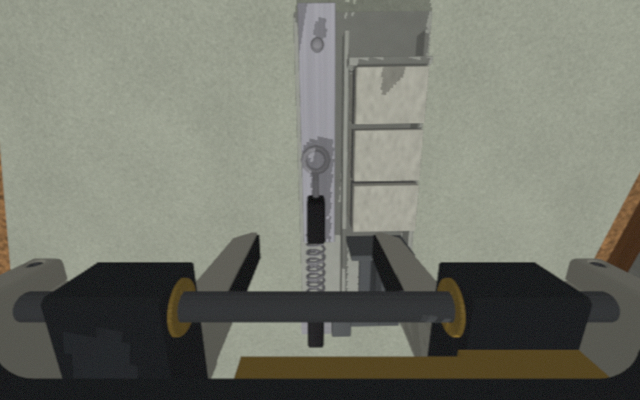

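The pin is home and the spring lies along the rail. The eye is at (316,159), the post head at (317.5,44) and the eye block at (307–325, 196–243).

Run:
```python
from h import *
c=ld("w5"); g=cv2.cvtColor(c[0],cv2.COLOR_BGR2GRAY)
k=c[0].max(2)
print(g[35:54,308:328])
for r in (200,215,230,240): 
    e=np.nonzero(k[r,295:340]<50)[0]+295; print(r,e.min(),e.max())
print("col",k[185:200,316],k[236:250,316])
print(g[142:176,298:336:1].astype(int)[::2])
```

```text
[[155 152 151 155 155 152 147 134 124 120 120 118 119 121 120 119 117 121
  143 155]
 [152 154 152 153 156 156 150 134 119 115 114 115 119 121 121 121 119 125
  144 156]
 [152 153 153 154 152 146 134 117 104  99 102 104 110 116 121 130 133 139
  149 158]
 [153 151 155 151 142 123 108 104 105 106 101  97  99 111 126 141 149 152
  154 156]
 [153 152 150 145 123 106 104 112 115 116 114 109 101 104 125 147 155 155
  155 155]
 [152 153 147 129 105 103 112 119 121 121 120 116 109 101 114 138 153 155
  157 157]
 [152 150 140 113 103 112 119 123 125 123 126 120 117 106 102 129 148 155
  156 157]
 [153 150 134 111 108 118 126 128 130 131 129 125 121 111 101 119 144 152
  157 157]
 [154 149 128 108 110 124 126 133 134 132 131 129 126 115 104 111 138 152
  156 157]
 [155 151 126 110 114 126 133 134 134 135 133 131 128 120 106 112 135 153
  156 157]
 [151 150 130 110 116 128 134 137 137 136 134 133 130 119 104 110 137 152
  155 156]
 [153 149 134 117 115 125 136 138 138 139 136 135 126 119 106 120 142 153
  157 158]
 [153 150 137 120 113 119 128 134 137 136 136 129 121 112 106 127 146 154
  157 
[... 2676 characters left out ...]
  94  91  93  94  96  95  89  95 107 115 117 126 137
  128 114]
 [145 148 149 135 137 140 136 132 132 128 118 109  96  91  92  93  97  97
   99 100  94  90  92  94  95  96  92  89  89  95 106 114 115 121 139 147
  132 112]
 [151 149 147 142 145 154 153 143 135 132 135 134 125 111 101  97  96  92
   95  96  96 102 100 100  97  92  89  93 105 112 117 115 114 119 140 147
  129 113]
 [150 148 147 142 144 154 154 156 152 148 141 142 134 114  94  91  91  90
   89  92  92  88  91  89  92  95 106 109 113 113 115 115 119 137 149 148
  131 111]
 [150 146 146 139 142 153 157 157 157 159 158 153 130 109  93  87  88  87
   88  86  90 103 109 110 111 114 112 111 112 115 116 113 118 121 127 135
  126 111]]
```

Run:
```python
from h import *
c=ld("w5")
f=onz(c,(317,36.8),.072); n=onz(c,(317,52.3),.0695); post=(f+n)/2; print("post far/near",f,n,np.linalg.norm((f-n)[:2]),"mid",post)
eye=onz(c,(315.7,159.5),.0635); print("eye",eye)
rear=onz(c,(316,243.1),.099); frb=onz(c,(316,197.2),.075)
print("rear",rear,"frontbottom",frb,np.linalg.norm((frb-rear)[:2]))
hr=onz(c,(316,346.3),.099); print("hook rear",hr, "eye-hookrear(158)",np.linalg.norm((eye-hr)[:2]))
v=eye-rear; v[2]=0; print("eye-rear (60.5)",np.linalg.norm(v)); 
hole=np.array([.6163,-.1507]); d=post[:2]-hole; L=np.linalg.norm(d); d/=L; print("hole-post",L,d,np.degrees(np.arctan2(d[1],d[0])),"eye dist",np.linalg.norm(eye[:2]-hole))
e2=eye[:2]-hole; print("spring angle",np.degrees(np.arctan2(e2[1],e2[0])))
blk=eye[:2]-.0435*e2/np.linalg.norm(e2); print("blk",blk, rear[:2]+.017*e2/np.linalg.norm(e2))
goto([blk[0],blk[1],.079],np.r_[e2,0])
```

```text
post far/near [0.56722007 0.08232316 0.072     ] [0.56928212 0.07295185 0.0695    ] 0.009595489929072104 mid [0.5682511  0.07763751 0.07075   ]
eye [ 0.58512744 -0.00507482  0.0635    ]
rear [ 0.59749075 -0.06322841  0.099     ] frontbottom [ 0.59141754 -0.03373411  0.075     ] 0.030113082001094527
hook rear [ 0.61793065 -0.15824874  0.099     ] eye-hookrear(158) 0.15664706290684957
eye-rear (60.5) 0.05945327100800569
hole-post 0.2333381965451125 [-0.20591959  0.97856892] 101.88333602658422 eye dist 0.14892421553555032
spring angle 102.08240382831792
blk [ 0.59423279 -0.04761119] [ 0.59393234 -0.046605  ]
tcp [ 0.5936 -0.0471  0.1391] linear [ 0.1002 -0.0003  0.0002] mm [60.1 -0.2  0.1] roll -0.0 deg -0.0 t 13.3
```

apply_moves:
  series:
    - {"jaw": 0.2,"linear": [0.03,0,0],"roll": 0}
    - {"jaw": 0.2,"linear": [0.06,0,0],"roll": 0}
    - {"jaw": 0.3,"linear": [0.085,0,0],"roll": 0}
    - {"jaw": 0.3,"linear": [0.1,0,0],"roll": 0}
    - {"jaw": 0.3,"linear": [0.1,0,0],"roll": 0}
    - {"jaw": 1,"linear": [0.1,0,0],"roll": 0}
    - {"jaw": 1,"linear": [0.1,0,0],"roll": 0}
    - {"jaw": 1,"linear": [0.1,0,0],"roll": 0}
    - {"jaw": 1,"linear": [0.1,0,0],"roll": 0}
    - {"jaw": 1,"linear": [0.1,0,0],"roll": 0}
    - {"jaw": 1,"linear": [0.1,0,0],"roll": 0}
    - {"jaw": 1,"linear": [0.1,0,0],"roll": 0}
  force: 5

```text
t: 14.8
tool_pos: [0.5949, -0.0475, 0.0796]
orientation: [1.054, 1.286, -1.046]
force: [0.5, 0.1, 4.4]
opening: 0.0142
```

```bash
python3 st.py
```

```text
14.8 F [0.46 0.13 4.39] tq [-0.06 -0.16 -0.01] tcp [ 0.5949 -0.0475  0.0796] tip [ 0.5973 -0.0577  0.0615] to hole [-12.71  -0.65  95.85] 0.014186050598037372
```

apply_moves:
  series:
    - {"jaw": 1,"linear": [-0.004,0,0],"roll": 0}
    - {"jaw": 1,"linear": [-0.008,0,0],"roll": 0}
    - {"jaw": 1,"linear": [-0.012,0,0],"roll": 0}
    - {"jaw": 1,"linear": [-0.016,0,0],"roll": 0}
    - {"jaw": 1,"linear": [-0.02,0,0],"roll": 0}
    - {"jaw": 1,"linear": [-0.025,0,0],"roll": 0}
    - {"jaw": 1,"linear": [-0.025,0,0],"roll": 0}
  force: 5

```text
t: 15.68
tool_pos: [0.5949, -0.0475, 0.0951]
orientation: [1.055, 1.286, -1.046]
force: [-0.4, -0.4, -1.4]
opening: 0.0141
```

```bash
python3 st.py
python3 - <<'E'
from h import *
c=cam("wrist","w6"); sd=cam("side","s6")
a=cv2.resize(sd[0][165:255,300:430],None,fx=5,fy=5,interpolation=cv2.INTER_CUBIC)
w=cv2.resize(c[0][0:360,240:440],None,fx=1.2,fy=1.25)
H=450; w=cv2.resize(w,(150,H)) if 0 else cv2.resize(c[0][0:360,260:380],(150,H))
cv2.imwrite("pics/c6.png",np.hstack([a[:450],w]))
E
```

```text
15.675 F [-0.38 -0.45 -1.44] tq [ 0.    0.1  -0.01] tcp [ 0.5949 -0.0475  0.0951] tip [ 0.5973 -0.0577  0.0769] to hole [ 2.74 -0.91 95.77] 0.014061980611116937
```

View pics/c6.png

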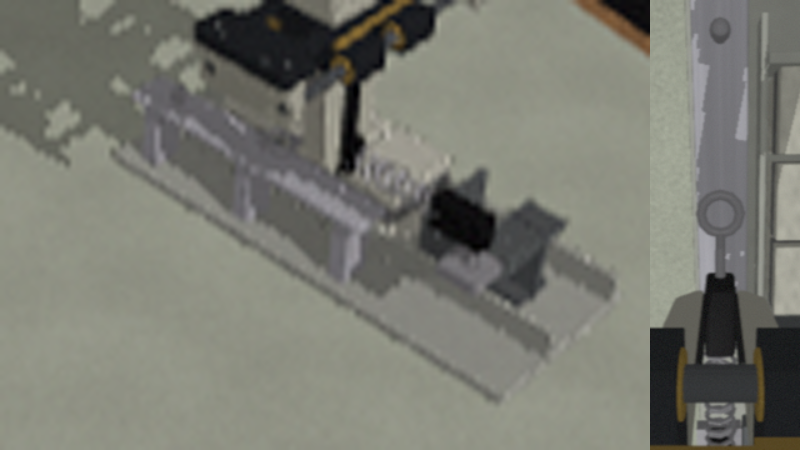

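The side crop shows the hook block at (462,220) with the tab plate visible below it at (470,265). I need to check whether the block lifted, so I'll compare it with projections.

Run:
```python
from h import *
sd=ld("side6") if 0 else None
s6=cv2.imread("pics/s6.png"); z=np.load("pics/s6.npz"); c=(s6,z["K"],z["R"],z["o"])
m=(s6.max(2)<45).astype(np.uint8); m[:195]=0; m[:,:378]=0; m[225:]=0; m[:,405:]=0
n,l,st,ce=cv2.connectedComponentsWithStats(m); print(st[1:],ce[1:])
u=np.array([-.209,.978,0]); h=np.array([.6163,-.1507,0])
for zz in (0,.008,.015):
    cs=[h+u*a+np.array([.978,.209,0])*b+[0,0,zz+k] for a in(-.008,.030) for b in(-.007,.007) for k in(.075,.099)]
    p=np.array([proj(c,q) for q in cs]); print(zz,p.min(0).round(1),p.max(0).round(1),p.mean(0).round(1))
print("plate px", proj(c,h+[0,0,.075]))
```

```text
[[385 203  14  12 114]] [[391.64912281 208.68421053]]
0 [384.3 205.2] [398.7 219.8] [391.4 212.5]
0.008 [384.6 203.1] [399.1 217.8] [391.8 210.4]
0.015 [384.8 201.2] [399.4 216. ] [392.1 208.6]
plate px [393.8940756  217.34762223]
```

The block centre sits about 15 mm above home, so the light grip held the pitch and pulled the pin up out of the hole. I'll lower it straight back in and then tension the spring before lifting.

apply_moves:
  series:
    - {"jaw": 1,"linear": [0.004,0,0],"roll": 0}
    - {"jaw": 1,"linear": [0.008,0,0],"roll": 0}
    - {"jaw": 1,"linear": [0.012,0,0],"roll": 0}
    - {"jaw": 1,"linear": [0.016,0,0],"roll": 0}
    - {"jaw": 1,"linear": [0.02,0,0],"roll": 0}
    - {"jaw": 1,"linear": [0.024,0,0],"roll": 0}
    - {"jaw": 1,"linear": [0.026,0,0],"roll": 0}
    - {"jaw": 1,"linear": [0.026,0,0],"roll": 0}
  force: 5

```text
t: 16.77
tool_pos: [0.5951, -0.0476, 0.0796]
orientation: [1.054, 1.286, -1.046]
force: [-1.8, 0.4, 4.1]
opening: 0.0137
```

```bash
python3 st.py
cat > hk.py <<'E'
from h import *
import sys
c=cam("side",sys.argv[1]); im=c[0]
m=(im.max(2)<45).astype(np.uint8); m[:180]=0; m[:,:360]=0; m[235:]=0; m[:,410:]=0
n,l,st,ce=cv2.connectedComponentsWithStats(m)
for k in range(1,n):
    if st[k,4]>30: print(st[k],ce[k].round(1))
E
python3 hk.py s7
```

```text
16.775 F [-1.77  0.43  4.06] tq [-0.09  0.48 -0.01] tcp [ 0.5951 -0.0476  0.0796] tip [ 0.5975 -0.0577  0.0615] to hole [-12.67  -0.89  95.77] 0.013689847883345065
[368 180   8  24  74] [370.2 189.9]
[385 207  13  12 107] [391.3 212.4]
```

Home again, with the block at (391.3,212.4) against a predicted (391.4,212.5). Now I'll pull along the rail with a moderate grip.

apply_moves:
  series:
    - {"jaw": 1,"linear": [-0.001,0,0],"roll": 0}
    - {"jaw": 1,"linear": [-0.0015,0,-0.004],"roll": 0}
    - {"jaw": 1,"linear": [-0.002,0,-0.01],"roll": 0}
    - {"jaw": 1,"linear": [-0.002,0,-0.016],"roll": 0}
    - {"jaw": 1,"linear": [-0.002,0,-0.022],"roll": 0}
    - {"jaw": 1,"linear": [-0.002,0,-0.028],"roll": 0}
    - {"jaw": 1,"linear": [-0.002,0,-0.034],"roll": 0}
    - {"jaw": 1,"linear": [-0.002,0,-0.04],"roll": 0}
  force: 14

```text
t: 17.82
tool_pos: [0.5899, -0.0239, 0.0806]
orientation: [1.054, 1.286, -1.046]
force: [0.9, -3.7, -1.5]
opening: 0.0137
```

```bash
python3 st.py; python3 hk.py s8
```

```text
17.825 F [ 0.87 -3.68 -1.52] tq [-0.62  0.02 -0.05] tcp [ 0.5899 -0.0239  0.0806] tip [ 0.5924 -0.034   0.0625] to hole [-11.53  -0.81 120.02] 0.013729531485227075
[362 180   4  20  50] [363.3 189.9]
[379 203  13  12 109] [385.  208.7]
```

apply_moves:
  series:
    - {"jaw": 1,"linear": [0,0,-0.006],"roll": 0}
    - {"jaw": 1,"linear": [0,0,-0.012],"roll": 0}
    - {"jaw": 1,"linear": [0,0,-0.018],"roll": 0}
    - {"jaw": 1,"linear": [0,0,-0.024],"roll": 0}
    - {"jaw": 1,"linear": [0,0,-0.03],"roll": 0}
    - {"jaw": 1,"linear": [0,0,-0.036],"roll": 0}
    - {"jaw": 1,"linear": [0,0,-0.042],"roll": 0}
    - {"jaw": 1,"linear": [0,0,-0.042],"roll": 0}
  force: 16

```text
t: 18.88
tool_pos: [0.5846, 0.0013, 0.0804]
orientation: [1.054, 1.286, -1.046]
force: [0.4, -5.6, -1.3]
opening: 0.014
```

```bash
python3 st.py; python3 hk.py s9
```

```text
18.875 F [ 0.39 -5.64 -1.26] tq [-1.11 -0.07 -0.08] tcp [0.5846 0.0013 0.0804] tip [ 0.587  -0.0089  0.0623] to hole [-11.51  -0.91 145.76] 0.013992269904419923
[376 201  13  13 106] [382.  206.8]
```

apply_moves:
  series:
    - {"jaw": 1,"linear": [0,0,-0.006],"roll": 0}
    - {"jaw": 1,"linear": [0,0,-0.012],"roll": 0}
    - {"jaw": 1,"linear": [0,0,-0.018],"roll": 0}
    - {"jaw": 1,"linear": [-0.003,0,-0.02],"roll": 0}
    - {"jaw": 1,"linear": [-0.006,0,-0.02],"roll": 0}
    - {"jaw": 1,"linear": [-0.009,0,-0.02],"roll": 0}
    - {"jaw": 1,"linear": [-0.009,0,-0.02],"roll": 0}
  force: 16

```text
t: 19.8
tool_pos: [0.5817, 0.0126, 0.0853]
orientation: [1.054, 1.286, -1.046]
force: [0.5, -6.6, -3.4]
opening: 0.0137
```

```bash
python3 st.py; python3 hk.py s10
python3 - <<'E'
from h import *
c=ld("s10"); u=np.array([-.209,.978,0]); h=np.array([.6163,-.1507,0])+u*.011
for d in (0,.02,.030,.033,.036): print(d,proj(c,h+u*d+[0,0,.087]).round(1),proj(c,h+u*d+[0,0,.092]).round(1))
E
```

```text
19.8 F [ 0.52 -6.64 -3.42] tq [-1.04 -0.04 -0.07] tcp [0.5817 0.0126 0.0853] tip [0.5842 0.0024 0.0672] to hole [ -6.42  -0.53 157.36] 0.013653936004885858
[375 200  13  12 101] [380.8 205.8]
0 [391.4 212.5] [391.6 211.2]
0.02 [386.  209.2] [386.2 207.9]
0.03 [383.3 207.5] [383.5 206.3]
0.033 [382.5 207.1] [382.7 205.8]
0.036 [381.7 206.6] [381.9 205.3]
```

The hook block is still seated and the spring is now pitching in the grip as wanted. I'll continue the lift.

apply_moves:
  series:
    - {"jaw": 1,"linear": [-0.003,0,0],"roll": 0}
    - {"jaw": 1,"linear": [-0.006,0,0],"roll": 0}
    - {"jaw": 1,"linear": [-0.009,0,0],"roll": 0}
    - {"jaw": 1,"linear": [-0.012,0,0],"roll": 0}
    - {"jaw": 1,"linear": [-0.016,0,0],"roll": 0}
    - {"jaw": 1,"linear": [-0.018,0,0],"roll": 0}
    - {"jaw": 1,"linear": [-0.018,0,0],"roll": 0}
  force: 16

```text
t: 20.72
tool_pos: [0.5812, 0.0124, 0.0955]
orientation: [1.053, 1.287, -1.047]
force: [0.7, -5.1, -4.4]
opening: 0.014
```

```bash
python3 st.py; python3 hk.py s11
python3 - <<'E'
from h import *
c=cam("wrist","w11"); s=read_state()
M=R.from_rotvec(s["orientation"]).as_matrix()
h=s['tool_pos']+M@[0,0,-.0435]; print("post px",proj(c,[.5683,.0776,.0727]),"eye px est z.076,.081,.086",[proj(c,[h[0],h[1],z]).round(1) for z in (.076,.081,.086)])
cv2.imwrite("pics/c11.png",cv2.resize(c[0][0:260,230:410],None,fx=3,fy=2.3) if 0 else cv2.resize(c[0][20:220,240:400],None,fx=3,fy=3))
E
```

```text
20.725 F [ 0.71 -5.09 -4.4 ] tq [-1.02 -0.09  0.01] tcp [0.5812 0.0124 0.0955] tip [0.5836 0.0022 0.0774] to hole [  3.8   -0.   157.18] 0.013970247591502203
[375 200  13  12 104] [381.  205.9]
post px [317.41275318 133.40583237] eye px est z.076,.081,.086 [array([315.8, 170.2]), array([315.8, 171.6]), array([315.9, 173.1])]
```

View pics/c11.png

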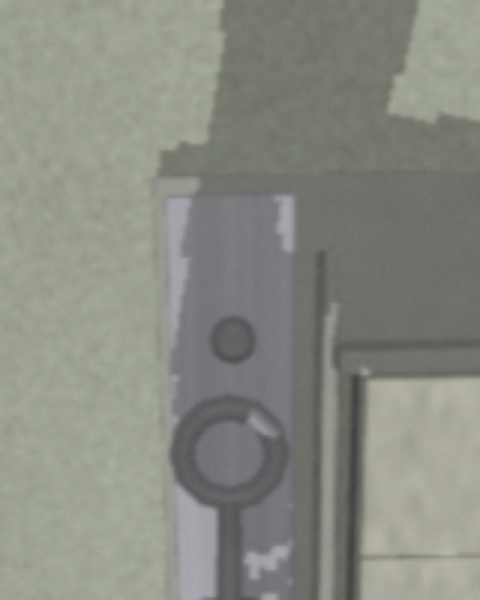

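The view shows the post head at (317.7,133) and the eye ring's centre at (316.7,171), lifted and well in line. The hook block has not lifted. Next is the forward distance.

```bash
cat > ey.py <<'E'
from h import *
import sys
def fit(im, r0,r1,c0,c1,thr):
    pass
c=cam("wrist",sys.argv[1]) if len(sys.argv)>1 else ld("w11")
s=read_state(); M=R.from_rotvec(s["orientation"]).as_matrix()
g=cv2.cvtColor(c[0],cv2.COLOR_BGR2GRAY); g=cv2.resize(g,None,fx=4,fy=4,interpolation=cv2.INTER_CUBIC)
roi=cv2.GaussianBlur(g,(5,5),1)[320:860,1120:1440]
ci=cv2.HoughCircles(roi,cv2.HOUGH_GRADIENT_ALT,1.5,20,param1=60,param2=.6,minRadius=20,maxRadius=110)
print("circles px",None if ci is None else np.c_[(ci[0][:,:2]+[1120,320])/4-.375,ci[0][:,2]/4].round(2).tolist())
E
python3 ey.py
python3 - <<'E'
from h import *
c=ld("w11"); s=read_state(); M=R.from_rotvec(s["orientation"]).as_matrix()
p=onz(c,(317.7,133),.0727)
for z in (.079,.082,.085):
    e=onz(c,(316.7,171),z); print(z,e,"in tool from tcp",(M.T@(e-s['tool_pos'])*1e3).round(1),"to post(mm tool)",(M.T@(p-e)*1e3).round(1))
E
```

```text
circles px [[316.0, 171.5, 19.53], [316.0, 171.5, 14.12], [316.0, 171.5, 11.3], [317.12, 132.5, 7.8], [317.12, 132.5, 5.61]]
0.079 [0.57259337 0.05508113 0.079     ] in tool from tcp [ 16.1   0.4 -43.7] to post(mm tool) [  6.1   0.6 -23.2]
0.082 [0.57243961 0.0556117  0.082     ] in tool from tcp [ 13.1   0.4 -44.2] to post(mm tool) [  9.1   0.6 -22.7]
0.085 [0.57228586 0.05614227 0.085     ] in tool from tcp [ 10.1   0.4 -44.7] to post(mm tool) [ 12.1   0.6 -22.2]
```

apply_moves:
  series:
    - {"jaw": 1,"linear": [-0.003,0,-0.002],"roll": 0}
    - {"jaw": 1,"linear": [-0.004,0.001,-0.007],"roll": 0}
    - {"jaw": 1,"linear": [-0.004,0.001,-0.013],"roll": 0}
    - {"jaw": 1,"linear": [-0.004,0.001,-0.019],"roll": 0}
    - {"jaw": 1,"linear": [-0.004,0.001,-0.025],"roll": 0}
    - {"jaw": 1,"linear": [-0.004,0.001,-0.031],"roll": 0}
    - {"jaw": 1,"linear": [-0.004,0.001,-0.037],"roll": 0}
    - {"jaw": 1,"linear": [-0.004,0.001,-0.037],"roll": 0}
    - {"jaw": 1,"linear": [-0.004,0.001,-0.037],"roll": 0}
  force: 20

```text
t: 21.95
tool_pos: [0.5769, 0.0332, 0.0973]
orientation: [1.052, 1.286, -1.049]
force: [1.5, -9.7, -2.8]
opening: 0.0139
```

```bash
python3 st.py; python3 hk.py s12; python3 ey.py w12
```

```text
21.95 F [ 1.48 -9.72 -2.79] tq [-1.71 -0.24 -0.03] tcp [0.5769 0.0332 0.0973] tip [0.5793 0.0229 0.0792] to hole [ 6.080e+00 -1.300e-01  1.783e+02] 0.013934009749888275
[375 200  13  12 103] [381.  205.8]
circles px [[317.5, 167.0, 15.39], [317.5, 167.0, 12.52], [317.5, 167.0, 6.28], [298.38, 113.0, 6.54]]
```

Run:
```python
from h import *
c=ld("w12"); s=read_state()
print("post head px",proj(c,[.5683,.0776,.0727]),proj(c,[.5686,.0776,.0755]))
cv2.imwrite("pics/c12.png",cv2.resize(c[0][130:205,280:355],None,fx=8,fy=8,interpolation=cv2.INTER_CUBIC))
```

```text
post head px [317.04929917 166.08610552] [317.55761278 166.89961969]
```

View pics/c12.png

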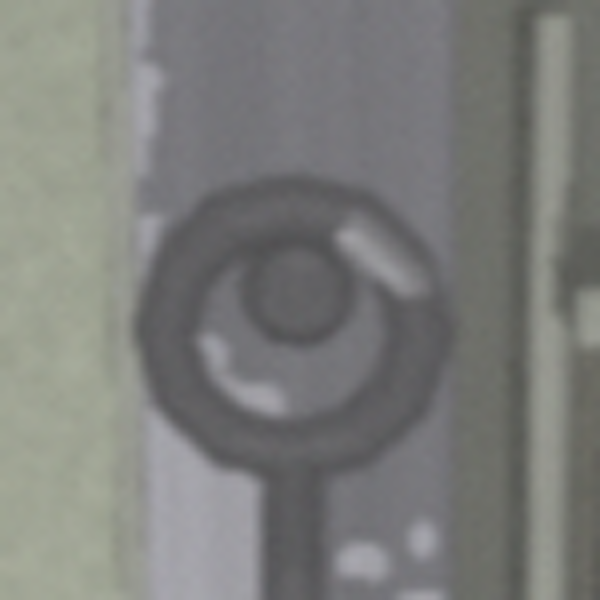

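The ring's centre is at (316.9,170.8) and the head at (317.25,166.3). The eye is still short of the post axis by a few mm.

Run:
```python
from h import *
c=ld("w12"); s=read_state(); M=R.from_rotvec(s["orientation"]).as_matrix()
p=onz(c,(317.25,166.25),.0727); print(p)
for z in (.081,.084,.087):
    e=onz(c,(316.9,170.8),z); print(z,(M.T@(e-s['tool_pos'])*1e3).round(1),"to post",(M.T@(p-e)*1e3).round(1), "hole->eye",np.linalg.norm(e[:2]-np.array([.6163,-.1507])-.039*np.array([-.209,.978])))
```

```text
[0.56845238 0.07752105 0.0727    ]
0.081 [ 15.9   0.5 -43.8] to post [ 8.3  0.2 -1.6] hole->eye 0.19267529782205828
0.084 [ 12.9   0.5 -44.4] to post [11.3  0.3 -1.1] hole->eye 0.19322870671815626
0.087 [  9.8   0.5 -44.9] to post [14.3  0.3 -0.5] hole->eye 0.1937821241141932
```

apply_moves:
  series:
    - {"jaw": 1,"linear": [0,0.0004,-0.0025],"roll": 0}
    - {"jaw": 1,"linear": [0.003,0.0004,-0.003],"roll": 0}
    - {"jaw": 1,"linear": [0.006,0.0004,-0.0033],"roll": 0}
    - {"jaw": 1,"linear": [0.009,0.0004,-0.0036],"roll": 0}
    - {"jaw": 1,"linear": [0.011,0.0004,-0.004],"roll": 0}
    - {"jaw": 1,"linear": [0.011,0.0004,-0.004],"roll": 0}
  force: 20

```text
t: 22.8
tool_pos: [0.5769, 0.0342, 0.0906]
orientation: [1.051, 1.284, -1.05]
force: [2.1, -9.4, -1.7]
opening: 0.014
```

```bash
python3 st.py; python3 hk.py s13; python3 ey.py w13
python3 - <<'E'
from h import *
c=ld("w13"); g=cv2.cvtColor(c[0],cv2.COLOR_BGR2GRAY)
print("post head px",proj(c,[.5684,.0776,.0727])); p=proj(c,[.5684,.0776,.0727]).astype(int)
print(g[p[1]-24:p[1]+32,p[0]]); print(g[p[1],p[0]-26:p[0]+28])
E
```

```text
22.8 F [ 2.09 -9.42 -1.74] tq [-1.87 -0.27 -0.07] tcp [0.5769 0.0342 0.0906] tip [0.5793 0.024  0.0726] to hole [ -0.25  -0.24 179.4 ] 0.013959490092680854
[375 200  13  13 103] [380.7 205.8]
circles px [[316.38, 168.88, 13.65], [316.38, 168.88, 10.26], [316.38, 168.88, 7.45]]
post head px [316.77914908 169.47430134]
[120 123 121 124 121 123 122 119 101  93  96 101 103  97  93  87  82  86
  91  95 104 107 101  98  98  98 101 100 100  96  85  90 116 123 121 119
 119 117 105  93  91  99 101  98  93  91  94  92  94  93  93  93  92  94
  92  92]
[158 155 142 143 149 148 145 125 100  93  96  98  98  92  89  94 107 115
 109  99  88  90  95  96  98  97  98  98  97  98  96  94  90  88 103 113
 111  99  93  93  94  97  93  94  91  97 106 112 110 110 111 112 111 104]
```

apply_moves:
  series:
    - {"jaw": 1,"linear": [0,0,-0.002],"roll": 0}
    - {"jaw": 1,"linear": [0.001,0,-0.003],"roll": 0}
    - {"jaw": 1,"linear": [0.003,0,-0.0035],"roll": 0}
    - {"jaw": 1,"linear": [0.005,0,-0.004],"roll": 0}
    - {"jaw": 1,"linear": [0.007,0,-0.004],"roll": 0}
  force: 20

```text
t: 23.52
tool_pos: [0.5769, 0.0353, 0.0867]
orientation: [1.05, 1.282, -1.051]
force: [1.2, -8.0, -1.4]
opening: 0.0141
```

```bash
python3 st.py; python3 hk.py s14
cat > pr.py <<'E'
from h import *
import sys
c=cam("wrist",sys.argv[1]); g=cv2.cvtColor(c[0],cv2.COLOR_BGR2GRAY)
p=proj(c,[.5684,.0776,.0727]); print("head px",p); p=p.astype(int)
print("col from",p[1]-24,g[p[1]-24:p[1]+32,p[0]]); print("row from",p[0]-26,g[p[1],p[0]-26:p[0]+28])
E
python3 pr.py w14
```

```text
23.525 F [ 1.19 -8.01 -1.43] tq [-1.87 -0.29 -0.01] tcp [0.5769 0.0353 0.0867] tip [0.5793 0.025  0.0686] to hole [ -3.82  -0.33 180.45] 0.014068979852922776
[375 200  13  13 103] [380.7 205.8]
head px [316.73872705 172.33827236]
col from 148 [124 123 121 122 123 118 103  95  96 103 105 100  94  87  92 108  96  89
  89  98 105 105 101 101  99  99  97 100 101  96  86  91 114 121 121 121
 110  94  91  98 100  97  92  91  90  92  93  94  93  93  93  94  93  94
  96  99]
row from 290 [158 154 150 151 151 133 115  99  92  94  96  99  94  91  90 100 112 115
 108  95  87  90  95  95  96  96  99  99  98  98  97  95  89  88 100 112
 115 105  92  91  95  96 100  95  89  93 102 108 111 112 112 109 110 110]
```

apply_moves:
  series:
    - {"jaw": 1,"linear": [0.001,0,-0.002],"roll": 0}
    - {"jaw": 1,"linear": [0.003,0,-0.003],"roll": 0}
    - {"jaw": 1,"linear": [0.005,0,-0.0035],"roll": 0}
    - {"jaw": 1,"linear": [0.007,0,-0.004],"roll": 0}
    - {"jaw": 1,"linear": [0.008,0,-0.004],"roll": 0}
  force: 20

```text
t: 24.25
tool_pos: [0.5768, 0.0364, 0.0819]
orientation: [1.049, 1.281, -1.051]
force: [1.2, -9.4, -0.8]
opening: 0.0138
```

```bash
python3 st.py; python3 hk.py s15; python3 pr.py w15
```

```text
24.25 F [ 1.17 -9.37 -0.85] tq [-1.93 -0.28 -0.09] tcp [0.5768 0.0364 0.0819] tip [0.5792 0.026  0.0639] to hole [ -8.18  -0.34 181.56] 0.013789648816309332
[375 200  12  13 103] [380.5 205.8]
head px [316.5613448  175.47577784]
col from 151 [123 121 121 122 118  98  93  98 101 103  95  93  90 103 119 109  94  88
  90  95 105 103 103  99  99  98  98 103 102  98  91  90 107 121 116  99
  92  96 103 101  94  92  93  92  93  93  91  93  92  92  93  91  95  99
  99 100]
row from 290 [158 147 147 150 142 126 114 101  92  94  99  99  95  91  89 104 114 113
 104  92  88  93  97 100  98 100  99  98  98  94  98  96  90  88  97 112
 117 108  97  90  95  98 100  95  93  96 104 109 110 112 110 110 112 109]
```

apply_moves:
  series:
    - {"jaw": 1,"linear": [0.0015,0,-0.0005],"roll": 0}
    - {"jaw": 1,"linear": [0.003,0,-0.001],"roll": 0}
    - {"jaw": 1,"linear": [0.004,0,-0.001],"roll": 0}
    - {"jaw": 1,"linear": [0.0045,0,-0.001],"roll": 0}
  force: 20

```text
t: 24.85
tool_pos: [0.5774, 0.0355, 0.0803]
orientation: [1.049, 1.278, -1.052]
force: [-1.0, -9.9, 5.3]
opening: 0.0142
```

```bash
python3 st.py; python3 hk.py s16; python3 pr.py w16
```

```text
24.85 F [-1.04 -9.95  5.26] tq [-1.99  0.23 -0.04] tcp [0.5774 0.0355 0.0803] tip [0.5799 0.0252 0.0623] to hole [ -9.38  -0.69 180.61] 0.014162892334543544
[375 200  12  12 101] [380.5 205.8]
head px [315.74660925 174.42049696]
col from 150 [122 122 120 123 124 118 104  95  97 101 105 101  94  90  97 104  96  91
  92  99 106 104 100 100 100  98 100 101 103  98  91  91 112 121 118 113
  96  92  96 101 101  94  91  89  89  89  91  89  90  89  90  89  90  91
  94  94]
row from 289 [158 149 150 153 145 128 124 120 108  96  93  95  99  99  97  93  93 103
 105  92  87  93  97  96  98  99 100  96 103 115 126 123 109  95  96 109
 116 118 115 101  92  94  96  99  97  94  91  98 108 112 113 113 111 112]
```

The eye has reached the rail (Fz about 5 N) with the head inside the ring. I'll release and raise the gripper.

apply_moves:
  series:
    - {"jaw": 0.4,"linear": [0,0,0],"roll": 0}
    - {"jaw": 0.4,"linear": [0,0,0],"roll": 0}
    - {"jaw": 0.4,"linear": [0,0,0],"roll": 0}
    - {"jaw": 0.4,"linear": [0,0,0],"roll": 0}
    - {"jaw": 0.4,"linear": [-0.01,0,0],"roll": 0}
    - {"jaw": 0.4,"linear": [-0.03,0,0],"roll": 0}
    - {"jaw": 0.2,"linear": [-0.06,0,0],"roll": 0}
    - {"jaw": 0,"linear": [-0.12,0,0],"roll": 0}
    - {"jaw": -0.5,"linear": [-0.12,0,0.03],"roll": 0}
    - {"jaw": -0.5,"linear": [-0.12,0,0.03],"roll": 0}
    - {"jaw": -0.5,"linear": [-0.12,0,0.03],"roll": 0}
  force: 20

```text
t: 26.32
tool_pos: [0.5793, 0.019, 0.1517]
orientation: [1.049, 1.279, -1.053]
force: [0.3, -0.0, -0.4]
opening: 0.0685
```

```bash
python3 st.py; python3 hk.py s17
python3 - <<'E'
from h import *
c=cam("wrist","w17"); s=ld("s17")
a=cv2.resize(c[0][60:360,250:400],(450,600) if 0 else (300,600)); b=cv2.resize(s[0][165:255,300:400],None,fx=4.8,fy=4.8,interpolation=cv2.INTER_CUBIC)
b=np.pad(b,((0,600-b.shape[0]),(0,0),(0,0))); cv2.imwrite("pics/c17.png",np.hstack([a,b])[:, :800])
print("post head",proj(c,[.5684,.0776,.0727]))
E
```

```text
26.325 F [ 0.29 -0.04 -0.39] tq [-0.07  0.1  -0.03] tcp [0.5793 0.019  0.1517] tip [0.5816 0.0086 0.1336] to hole [ 61.55   0.34 162.78] 0.06848326028315489
[375 200  12  12 102] [380.5 205.8]
post head [317.06215109 137.3628945 ]
```

View pics/c17.png

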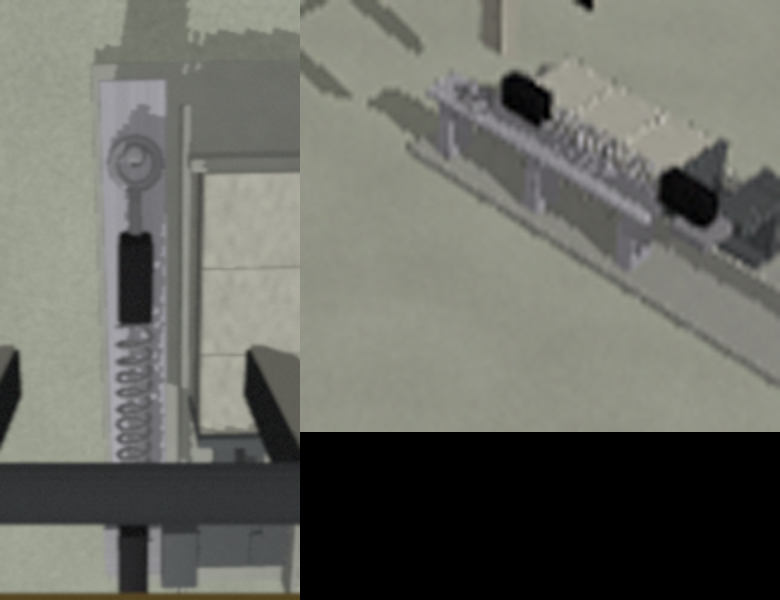

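Run:
```python
from h import *
c=ld("w17"); u=np.array([-.209,.978])
g=cv2.cvtColor(c[0],cv2.COLOR_BGR2GRAY); k=c[0].max(2)
print("col",g[122:165,317]); e=np.nonzero(k[160:240,317]<50)[0]+160; print("block rows",e.min(),e.max())
for z in (.0635,.070):
    eye=onz(c,(317,141),z); print(z,"eye-post along",(eye[:2]-[.5684,.0776])@u,"across",(eye[:2]-[.5684,.0776])@[.978,.209])
r=onz(c,(317,e.max()+.5),.099); print("blk rear->eye (60.5 if level)",(onz(c,(317,141),.0635)-r)[:2]@u)
t1=cam("top","top17")[0]; t0=ld("top4")[0]
for n,(x0,y0,x1,y1) in {"rack":(150,155,220,205),"box":(170,230,228,275),"bottle":(440,180,480,215)}.items():
    print(n,np.abs(t1[y0:y1,x0:x1].astype(int)-t0[y0:y1,x0:x1]).mean().round(2))
```

```text
col [120 122 119 119 114 100  96  99  99  89  88 104 118 124 124 127 129 140
 137 108  83  96 115 119 118 117 118 116 100  96  96  94  90  90  90  91
  89  89  92  92  94  93  95]
block rows 178 221
0.0635 eye-post along -0.0037710770445149484 across 6.444908425155489e-05
0.07 eye-post along -0.0031844981569441504 across -1.860778571924677e-05
blk rear->eye (60.5 if level) 0.06009238795983168
rack 12.59
box 3.49
bottle 3.09
```

The eye is 3.7 mm behind the post axis, against 3.5 mm expected when it bears on the shank, and the spring is level. The gripper is clear, so I'm handing in.

```bash
python3 -c "
from plant import *
print(close_job())"
```

```text
the job is handed in; nothing more can be done
None
```

The spring is fitted and the job is handed in. The pin is home in the tab's hole, the eye is under the post's head, and the pusher is drawn up against the closed row. The close call gave no verdict, so the result rests on the checks below.

**What I did:** I found the hole and the spring with the wrist camera and felt the pin into the hole at no more than about 14 N at the wrist. I then stretched the spring along the rail at about 10 N, lowered the eye over the post with camera checks, and released it.

**Last checks:**
- **Eye:** its centre is 3.8 mm behind the post axis, about what you'd expect with the eye bearing on the shank. The block-to-eye spacing is 60.1 mm against 60.5 mm for a level spring.
- **Hook block:** it is at its home height in the side view.
- **Spring length:** about 189 mm, worked out from positions rather than measured directly.
- **Pusher:** its joint value was not measured. The last picture shows the row closed, with the pusher moved about 40 mm. My first rough estimate of its start (0.012) allowed only about 33 mm, so those two disagree by several millimetres.
- **Gripper:** well clear, with wrist force near zero.

**What went wrong or disagreed:**
- My first lift of the eye with a light 5 N grip pulled the pin back out of the hole, or nearly so. I lowered it straight back in and put tension on the spring before lifting again.
- The before/after top-view comparison changed more over the tube rack (12.6) than over the box and bottle (about 3). I put that down to the arm or its shadow and did not check further. No wrist force suggested contact away from the spring.

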